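# Reload the foiling press with cover panels

## Task

Unload and reload the foiling press: draw its bed out by the handle, lift the finished panels from the nests onto the cooling board, flat and side by side, and lay every blank panel from the bench in a nest of its own, pressing it down past the sprung ball until it sits level on the bed. Only then push the bed back in until its catch snaps home. Do not knock over or shift the jar, spool or weight standing around.

Things in the scene. Friction and masses are not known exactly. Their poses are not given: they have to be found in the camera images.
- done0: leather-covered book cover panel, a flat slab 56 mm (its x) by 86 mm (its y) by 8 mm thick (its z), about 45 g; origin at the centre of the slab. A finished one, with a foil frame on its face, seated in a nest of the bed, under the press head, at the start (None if absent: one or two of the three are there).
- done1: leather-covered book cover panel, a flat slab 56 mm (its x) by 86 mm (its y) by 8 mm thick (its z), about 45 g; origin at the centre of the slab. A finished one, with a foil frame on its face, seated in a nest of the bed, under the press head, at the start (None if absent: one or two of the three are there).
- done2: leather-covered book cover panel, a flat slab 56 mm (its x) by 86 mm (its y) by 8 mm thick (its z), about 45 g; origin at the centre of the slab. A finished one, with a foil frame on its face, seated in a nest of the bed, under the press head, at the start (None if absent: one or two of the three are there).
- blank0: leather-covered book cover panel, a flat slab 56 mm (its x) by 86 mm (its y) by 8 mm thick (its z), about 45 g; origin at the centre of the slab. A plain one without foil, lying flat on the bench at the start, its yaw varying (None if absent: two or three of the three are there). Its two faces are alike.
- blank1: leather-covered book cover panel, a flat slab 56 mm (its x) by 86 mm (its y) by 8 mm thick (its z), about 45 g; origin at the centre of the slab. A plain one without foil, lying flat on the bench at the start, its yaw varying (None if absent: two or three of the three are there). Its two faces are alike.
- blank2: leather-covered book cover panel, a flat slab 56 mm (its x) by 86 mm (its y) by 8 mm thick (its z), about 45 g; origin at the centre of the slab. A plain one without foil, lying flat on the bench at the start, its yaw varying (None if absent: two or three of the three are there). Its two faces are alike.
- cool_board: cooling board: a fixed flat board on the bench, paper-topped, 120 mm (its x) by 180 mm (its y) by 8 mm high, no rim; origin at the centre of its underside. It takes two panels side by side, each with its long side along the board's x, centred 45 mm either side of the board's centre along its y.
- nest0 (a point): Nest 0 of three in a row on the press bed, 90 mm apart along x: centre of its floor, 50 mm above the bench; moves with the bed. x runs across the nest, y along it (the way the bed slides in), z up. A seated panel lies with its long side along y, either way round, its centre 4 mm above this point; panels in neighbouring nests stand 34 mm apart.
- nest1 (a point): Nest 1, as nest 0. Every nest has on each long side two small blocks, 6 mm high, 2 mm clear of the panel, 26 to 40 mm from the centre along y, so that the middle 50 mm of each side is free for fingers; and at +y a 14 mm high end fence, 43 mm from the centre, upright up to 9 mm, sloped back above; the seated panel touches it. A seated panel lifts straight out against a few newtons.
- nest2 (a point): Nest 2, as nest 0. At the -y end of every nest a sprung steel ball reaches 2 mm into the panel's place: a panel let go there rests tilted on it, its -y end about 9 mm up, until pressed down past the ball with 5 to 10 N near that end (twice that at its middle); the ball then holds the panel against the end fence.
- bed_handle (a point): middle of the top edge of the bed's handle bar, 74 mm above the bench; axes as the nests. The bar is 120 mm long along x, 12 mm thick along y, 24 mm high, 125 mm from the bed's centre on the -y side, clear of the head; a 51 mm wide gap lies between it and the bed's edge, so it can be hooked or pinched from above. Pull it to -y to draw the bed out.
- bed (a joint): slide of the bed in m: 0.150 = fully home under the head, held by a sprung roller catch at the end of its travel (as at the start); 0 = fully out for loading. Friction about 2 N; the catch takes about 10 N to pass, either way, between 0.134 and 0.150; pushed beyond 0.147 the bed snaps on to 0.150 by itself.
- press: foiling press, fixed to the bench: base 310 mm (x) by 400 mm (y); origin at bench level under the centre of the bed when out; the bed slides towards its +y. The head hangs over y = 110 to 250 mm, x = +-145 mm, underside 100 mm above the bench; with foil rolls and lever the press is 300 mm tall, the column reaching y = 325 mm.
- glue_jar: glass glue jar, 60 mm across, 85 mm tall, standing; not part of the job; origin at the centre of its underside
- thread_spool: standing thread spool, 40 mm across, 50 mm tall; not part of the job; origin at the centre of its underside
- brass_weight: brass weight block, 60 x 100 x 35 mm with a knob, on the bench; not part of the job; origin at the centre of its underside
Things that resemble listed ones, but are neither listed nor needed, are in the scene too. What is shaped like the blank2 but green or pink is not meant.

How it is judged:
By the outcome, as a careful person would: the job done as asked, in the order asked, and still so for the second after the job is handed in, with the robot touching nothing.
Of done0, done1, done2 only 1 to 2 are there at a start; the rules pass over those that are not, and their reading is None.
Of blank0, blank1, blank2 only 2 to 3 are there at a start; the rules pass over those that are not, and their reading is None.
At some moment in a run one of blank0, blank1, blank2 may be knocked a few centimetres aside while the robot is not near it.
Once in a run the grip may slacken for a moment while it holds something.
It also fails if it takes over 208 s, if anything falls off the work surface, if the arm or the gripper's body presses on something with over 40 N, if the wrist force passes 120 N, or if a joint passes its speed limit or range.

## Robot

A 6-joint arm with a two-finger parallel gripper is mounted at the origin on the work surface. World frame = base frame: x ahead of the robot, y to its left, z up, the work surface at z = 0. Lengths are in mm, angles in rad, forces in N, time in s.
With the tool pointing down it reaches from about 350 to 775 mm from the base axis. Payload 7.3 kg.
Tool frame: the origin (TCP) lies on the centre line of the jaws, within the pads' length; the fingertips stand 14 mm ahead of it and the grasp point (between the pads) lies 5 mm behind it; z points along the fingers, y is the line along which they close (so a half turn about z gives the same grasp; the last joint's range is limited). The gripper opens to 92 mm and grips with 3 to 60 N. Pads are 19 mm wide; open, the fingers measure 130 mm over their backs; the gripper's body (75 mm by 190 mm) begins 47 mm behind the grasp point.
Start: joints at [1.11, 0.342, 1.524, -0, 1.275, -0.146], TCP at [162.539, 499.224, 240.741] pointing down, gripper open.
Joint ranges: [-2.53, 2.53], [-0.77, 2.02], [0.04, 2.7], [-1, 4.14], [0.28, 2.66], [-3.11, 3.11]. Speed limits (rad/s): [2.57, 2.57, 3.14, 3.14, 3.14, 3.14].

## Interface

Orientations are given as [roll, pitch, yaw] about the fixed x, y, z axes, in that order (R = Rz(yaw) Ry(pitch) Rx(roll)).
In Python, from plant import get_obs, capture, bot, spot_in, trace, pinpoint gives the robot as it stands.
- The arm moves only by the tool play_rows, never from a script. Its argument "rows" is a list of rows, each a list of 2 entries, a list of its own where there are three numbers: the shift along the world's x, y, z in units of 3 cm (1.0 is 3 cm), then the turn, a rotation vector about the world's x, y, z in units of 8 degrees (1.0 is 8 degrees). A call has 1 to 12 rows; each row shifts and turns the commanded pose from where the row before left it; what a row does not reach is not made up. A row lasts 1/8 s, in which the tool goes at most 62.5 mm and 10.7 degrees, less where a joint would pass 70% of its speed; a pose out of reach is approached as far as the arm can. A call with a number of a shift or a turn outside -1 to 1 is refused whole. A call with a gripper value outside its range is refused whole. "hand" is the opening, from -1 (shut) to 1 (fully open), set as the call begins (left out, the last holds). The fingers move at their own pace and stop on an object; the grip force is fixed at half the most. Time passes only in rows, so rows that do not move let the fingers close. It gives the time, the measured TCP pose, the force, the opening and the grip force at its end, in the units of the state.
- get_obs(): the state, without advancing time (a new reading comes with each control period).
- capture(name): name is "scene" or "top"; returns a dict with "frame" (480x640x3 uint8, red, green, blue), "fov_y" (degrees; the focal length in pixels is half the picture's height over the tangent of half this angle, whatever the lens; pixels are square), "cx", "cy" (the principal point, pixels), "rvec" (rotation vector, rad) and "tvec" (3), from world to camera coordinates, as OpenCV has them. Camera axes: x right, y down, z forward; pixel columns grow to the right and rows downward; lengths in mm; the calibration is good to about 2 mm. A picture is of the moment at which its call begins. There is no depth.
- bot.close_job(): hands the job in; it is judged then, once.
Trained networks look in the newest picture that a camera, given by its name, has taken for a name from the list of things; names that differ only in an ending like _2 or _b are one class to them, and where a whole thing is asked for, a point or a joint stands for the part that bears it (a point fixed in the world has none). Each returns a list of dicts, best first, with "p" (0 to 1); they miss things now and then, are a little off and sometimes report something else, mostly with a low value. They report only what shows in the picture. A call takes as long as a camera call. They do not tell look-alikes from the thing itself.
- spot_in(query, camera): "at" ([row, column] in pixels, amid what is visible of it).
- trace(query, camera): "mask" (480x640 bool, what is visible of it) and "at" ([row, column] in pixels, amid what is visible of it).
- pinpoint(query, camera): "at" ([row, column] in pixels: a listed point, or the origin of a listed thing).
The state is a dict: "time": time; "joint_positions": joint angles; "dq": joint speeds; "tau": joint torques, N m; "tool_pos": TCP position; "tcp_rot": TCP orientation; "contact_force": force on the tool from outside, world axes, zero at the start; "moment": the same for the moment, N m; "grip_width": finger opening in mm; "finger_force": force on a finger pad.
Only numpy, scipy, OpenCV 4.12 (cv2) and the standard library are available. Lean on these libraries where they do the work, as an engineer would, in place of code of your own. Each camera call takes 0.05 s, during which the arm holds its last target. There are 200 camera calls.

## Working session

There is one attempt and no reset: what is moved stays moved. The work goes in short steps, Python scripts to look and compute and a tool call to move; the robot and the scene stay as the last step left them, time stands still between calls to the robot, and variables do not carry over. Pictures are saved under pics/ and viewed, at most 14 in all, crops included, and the job is handed in when it is done.

Besides the shell and the picture viewer there is one more tool, called in YAML: its name, and indented under it one key for each argument. play_rows: Moves the arm, as the interface text tells. Shifts and turns lie within -1 to 1; 1 stands for 3 cm of shift or 8 degrees of turn. Its arguments: {"type":"object","properties":{"rows":{"type":"array"},"hand":{"type":"number"}},"required":["rows"]}

```bash
mkdir -p pics; ls; cat > h.py <<'E'
import numpy as np, cv2
from plant import *
def cam(c):
    R,_=cv2.Rodrigues(np.array(c['rvec'],float)); t=np.array(c['tvec'],float).ravel()
    f=240/np.tan(np.radians(c['fov_y'])/2); return R,t,f
def toworld(c,rc,z):
    R,t,f=cam(c); rc=np.atleast_2d(rc)
    d=np.c_[(rc[:,1]-c['cx'])/f,(rc[:,0]-c['cy'])/f,np.ones(len(rc))]@R
    o=-R.T@t; return o+d*((z-o[2])/d[:,2])[:,None]
def topix(c,P):
    R,t,f=cam(c); q=np.atleast_2d(P)@R.T+t
    return np.c_[q[:,1]/q[:,2]*f+c['cy'],q[:,0]/q[:,2]*f+c['cx']]
def save(c,n): cv2.imwrite('pics/'+n,c['frame'][:,:,::-1])
E
python3 - <<'E'
from h import *
for n in ['scene','top']:
    c=capture(n); save(c,n+'0.png'); R,t,f=cam(c); print(n,c['fov_y'],(-R.T@t).round(),R.round(2).tolist())
    for q in ['done0','blank0','cool_board','nest0','nest1','nest2','bed_handle','press','glue_jar','thread_spool','brass_weight']:
        r=pinpoint(q,n); z={'done0':54,'blank0':4,'nest0':50,'nest1':50,'nest2':50,'bed_handle':74}.get(q,0)
        print(q,[(round(x['p'],2),np.round(x['at']).tolist(),toworld(c,x['at'],z)[0,:2].round().tolist()) for x in r][:5])
print(get_obs())
E
```

```text
pics
scene 42.47925390560178 [1159. -935. 1173.] [[0.79, 0.61, -0.0], [0.43, -0.57, -0.7], [-0.43, 0.55, -0.71]]
done0 [(0.75, [192.0, 438.0], [614.0, 299.0])]
blank0 [(0.8, [276.0, 303.0], [484.0, -138.0]), (0.75, [238.0, 288.0], [366.0, -54.0]), (0.64, [310.0, 345.0], [633.0, -163.0]), (0.6, [348.0, 306.0], [625.0, -305.0]), (0.6, [266.0, 168.0], [185.0, -321.0])]
cool_board [(0.6, [320.0, 249.0], [467.0, -321.0]), (0.57, [184.0, 409.0], [502.0, 341.0])]
nest0 [(0.84, [169.0, 376.0], [418.0, 285.0]), (0.75, [195.0, 436.0], [615.0, 292.0]), (0.59, [179.0, 406.0], [512.0, 297.0])]
nest1 [(0.84, [169.0, 376.0], [418.0, 285.0]), (0.75, [195.0, 436.0], [615.0, 292.0]), (0.59, [179.0, 406.0], [512.0, 297.0])]
nest2 [(0.84, [169.0, 376.0], [418.0, 285.0]), (0.75, [195.0, 436.0], [615.0, 292.0]), (0.59, [179.0, 406.0], [512.0, 297.0])]
bed_handle [(0.94, [199.0, 388.0], [531.0, 170.0])]
press [(0.87, [226.0, 383.0], [541.0, 144.0])]
glue_jar [(0.92, [316.0, 412.0], [768.0, -76.0]), (0.3, [276.0, 303.0], [482.0, -135.0])]
thread_spool [(0.88, [272.0, 245.0], [354.0, -213.0]), (0.28, [201.0,
[... 1223 characters left out ...]
: 1.2, 'joint_positions': array([ 1.10998440e+00,  3.41967192e-01,  1.52412824e+00,  1.78103658e-05,
        1.27540349e+00, -1.45994792e-01]), 'dq': array([-3.69718688e-04,  6.46030806e-04,  5.49523154e-04,  1.57870914e-03,
        1.91544006e-03,  2.47610758e-05]), 'tau': array([-1.33409176e-03, -4.31143641e+01, -2.44479024e+01,  7.16969837e-02,
        4.83808515e-02, -4.11241643e-06]), 'tool_pos': array([162.53539915, 499.21077921, 240.7476741 ]), 'tcp_rot': array([ 3.14149744e+00, -3.22288609e-06,  2.82677034e+00]), 'contact_force': array([0.09082435, 0.13764907, 0.8577942 ]), 'moment': array([-0.00516589,  0.03351348, -0.00058722]), 'finger_force': 0.0, 'grip_width': 91.95905399334218}
```

View pics/scene0.png

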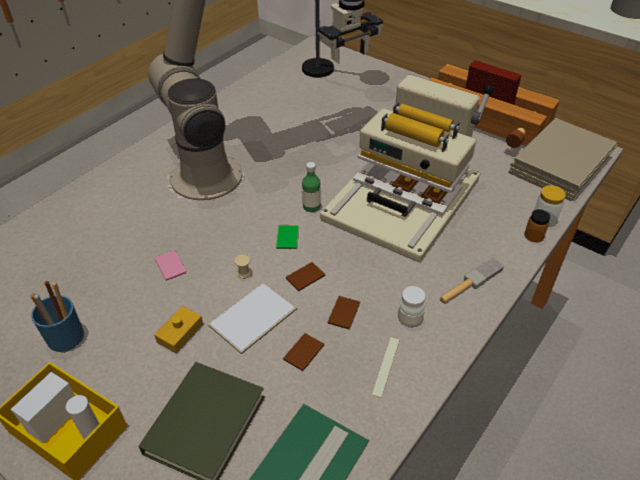

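View pics/top0.png

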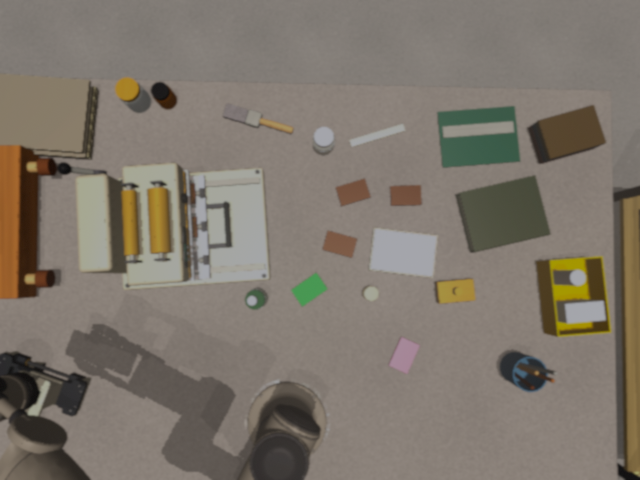

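```bash
cat >> h.py <<'E'
def rect(c,m,z):
    ys,xs=np.where(m); w=toworld(c,np.c_[ys,xs],z)[:,:2]
    (cx,cy),(a,b),_=(r:=cv2.minAreaRect(w.astype(np.float32)))
    B=cv2.boxPoints(r); e=[B[1]-B[0],B[2]-B[1]]; e=max(e,key=np.linalg.norm)
    return np.round([*w.mean(0),cx,cy,max(a,b),min(a,b),np.degrees(np.arctan2(e[1],e[0]))%180],1)
E
python3 - <<'E'
from h import *
for n in ['top','scene']:
    c=capture(n)
    for q,z in [('blank0',8),('cool_board',8),('done0',58),('glue_jar',0),('brass_weight',0)]:
        for x in trace(q,n)[:6]: 
            m=x['mask']; col=c['frame'][m].mean(0).round()
            print(n,q,round(x['p'],2),np.round(x['at']),m.sum(),rect(c,m,z),col)
    x=trace('bed_handle',n)
    for y in x[:2]: print('handle',y['p'],y['at'],rect(c,y['mask'],74))
    x=trace('press',n)
    for y in x[:1]: print('press',y['p'],y['at'],rect(c,y['mask'],30))
    f=c['frame']
    if n=='scene':
        cv2.imwrite('pics/s1.png',cv2.resize(f[150:380,230:490],None,fx=3,fy=2.6,interpolation=2)[:,:,::-1])
    else: cv2.imwrite('pics/t1.png',cv2.resize(f[140:300,60:280],None,fx=3.6,fy=3.6,interpolation=2)[:,:,::-1])
E
```

```text
top blank0 0.94 [195. 355.] 656 [ 635.2 -165.6  635.8 -165.7   89.4   59.4  109.8] [117.  86.  68.]
top blank0 0.86 [288. 312.] 600 [361.5 -50.7 362.  -50.3  83.8  55.6 124.9] [ 75. 150.  84.]
top blank0 0.81 [193. 406.] 608 [ 629.1 -313.5  629.1 -313.6   84.1   56.2   91.2] [114.  82.  64.]
top blank0 0.81 [357. 403.] 682 [ 189.3 -313.   189.3 -312.6   88.    59.   156.1] [161. 132. 147.]
top blank0 0.55 [245. 340.] 608 [ 487.9 -132.5  488.7 -132.4   86.2   56.1   74.9] [123.  91.  72.]
top cool_board 0.78 [253. 404.] 2870 [ 469.  -309.1  470.1 -308.6  183.5  124.1   83.2] [162. 162. 166.]
top done0 0.68 [226. 194.] 112 [523.1 258.1 522.4 258.   54.2  14.4   6.8] [95. 78. 67.]
top glue_jar 0.9 [138. 324.] 468 [780.8 -81.  782.  -80.5  74.5  59.3   1.2] [144. 143. 145.]
top brass_weight 0.9 [288. 455.] 869 [ 365.2 -454.2  365.8 -453.8  111.6   63.2   98.3] [156. 131.  63.]
top brass_weight 0.63 [225. 199.] 1833 [525.3 240.3 532.9 226.4 290.3 108.    5. ] [127. 126. 125.]
top brass_weight 0.56 [222. 169.] 21666 [532.6 336.4 532.8 362.7 599.7 358.3  91.2] [144. 139. 122.]
top brass_wei
[... 760 characters left out ...]
] 3194 [ 471.  -314.3  469.9 -311.3  187.1  125.7   83.4] [178. 178. 177.]
scene done0 0.62 [182. 403.] 269 [522.7 275.3 522.2 274.7  62.7  57.9  95.7] [69. 43. 20.]
scene done0 0.57 [195. 434.] 304 [611.9 281.8 611.8 281.8  61.7  58.5  95. ] [69. 44. 23.]
scene done0 0.5 [312. 343.] 698 [ 658.1 -204.2  657.7 -202.8   88.    55.1  106.8] [94. 52. 25.]
scene glue_jar 0.87 [306. 414.] 946 [752.2 -49.2 751.8 -48.6 128.4  63.5 116.5] [144. 141. 134.]
scene brass_weight 0.83 [327. 177.] 1302 [ 353.  -441.8  353.1 -440.2  117.3   79.5   96.1] [143. 109.  28.]
handle 0.78 [190.9, 395.9] [535.5 218.8 545.7 219.2 289.1 178.   15.1]
press 0.57 [170.5, 414.3] [476.5 393.9 456.  456.  902.8 386.4 109.7]
```

View pics/s1.png

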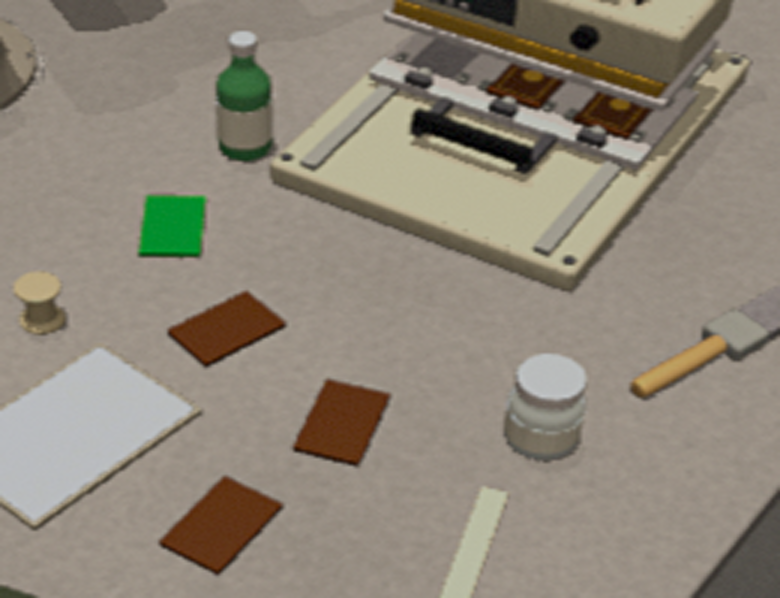

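View pics/t1.png

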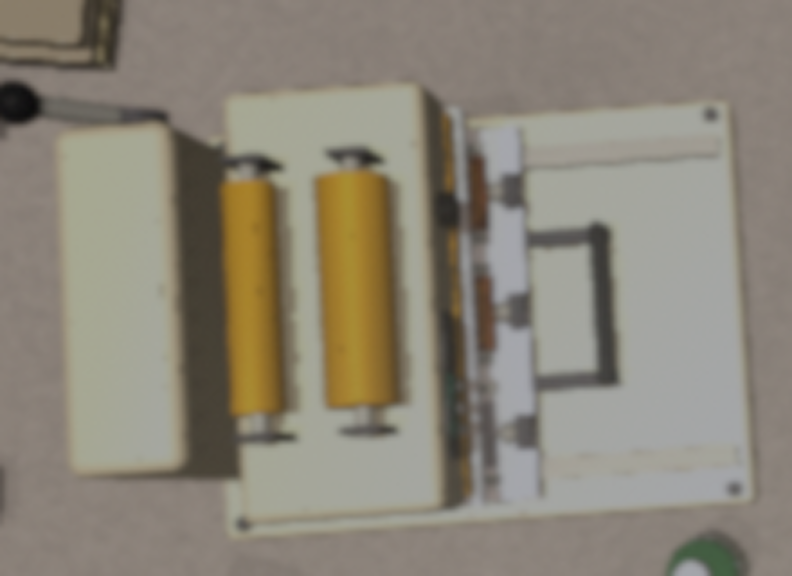

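```bash
cat >> h.py <<'E'
def brown(c,near,z=8,rad=75,k=None):
    f=c['frame'].astype(int); r,g,b=f[...,0],f[...,1],f[...,2]
    m=((r-b)>0.33*r)&(r>g*1.2)&(r<170)
    ys,xs=np.where(m); w=toworld(c,np.c_[ys,xs],z)[:,:2]
    s=np.hypot(*(w-near).T)<rad; o=np.zeros(m.shape,bool); o[ys[s],xs[s]]=1
    n,l,st,_=cv2.connectedComponentsWithStats(o.astype(np.uint8)); return l==1+st[1:,4].argmax()
E
python3 - <<'E'
from h import *
for n in ['top','scene']:
    c=capture(n); f=c['frame'].astype(int)
    for p in [(490,-134),(635,-168),(630,-316)]: m=brown(c,p);print(n,m.sum(),rect(c,m,8))
    ys,xs=np.where(f.max(2)<70); w=toworld(c,np.c_[ys,xs],74)[:,:2]
    s=(abs(w[:,0]-535)<70)&(w[:,1]>155)&(w[:,1]<185+ (5 if n=='top' else 0)); w=w[s]
    print('handle',len(w),w.mean(0),w.min(0),w.max(0), cv2.minAreaRect(w.astype(np.float32)), np.degrees(np.linalg.svd(w-w.mean(0),full_matrices=False)[2][0]))
    # base outline: bright cream; print pixel of black feet dots via threshold
    d=toworld(c,topix(c,[0,0,0]),0)
    P=[(f[:,:].sum(2)>0)]
# base front corners from crops
t=capture('top'); s=capture('scene')
print('top front corners z?',toworld(t,[(140+104/3.6,60+730/3.6),(140+497/3.6,60+752/3.6),(140+537/3.6,60+230/3.6)],20).round(1).tolist())
for h in (15,20): print('scene',toworld(s,[(150+280/2.6,230+572/3),(150+165/2.6,230+272/3)],h).round(1).tolist())
# white strip of bed front edge ends, z=50?
print('bed front edge', toworld(t,[(140+128/3.6,60+522/3.6),(140+497/3.6,60+542/3.6)],50).round(1).tolist())
print('bed front scene', toworld(s,[(150+75/2.6,230+370/3),(150+163/2.6,230+640/3)],44).round(1).tolist())
E
```

```text
top 558 [ 489.1 -133.   489.2 -132.9   81.8   52.3   75.6]
top 562 [ 634.7 -167.4  634.8 -167.4   82.8   53.   108. ]
top 560 [ 629.  -314.6  629.1 -314.9   81.3   50.6   91.2]
handle 117 [532.45187928 166.9467295 ] [475.05915982 157.79724787] [586.23972493 177.04981102] ((530.6651611328125, 167.55809020996094), (111.80409240722656, 10.682021141052246), 4.764721870422363) [-57.03006307  -5.51164737]
scene 581 [ 489.3 -136.9  489.3 -135.8   85.8   57.5   75.8]
scene 667 [ 634.8 -171.3  634.6 -170.6   88.4   55.3  108. ]
scene 790 [ 629.4 -318.2  629.2 -317.5   87.    56.3   93.1]
handle 201 [543.50831872 164.21512211] [475.04630253 155.05202714] [602.6826424  183.65791816] ((538.8639526367188, 169.4028778076172), (127.64573669433594, 28.59065818786621), 0.05192980915307999) [57.2861998   1.04769365]
top front corners z? [[691.4, 83.3, 20.0], [390.3, 58.2, 20.0], [351.8, 452.2, 20.0]]
scene [[691.6, 88.6, 15.0], [383.6, 65.8, 15.0]]
scene [[693.6, 84.2, 20.0], [386.9, 61.4, 20.0]]
bed front edge [[663.2, 235.5, 50.0], [387.2, 210.9, 50.0]]
bed front scene [[387.8, 214.1, 44.0], [664.9, 244.7, 44.0]]
```

play_rows:
  hand: -1
  rows:
    - [[0.52,-0.97,0],[0,0,-0.7]]
    - [[0.52,-0.97,0],[0,0,-0.7]]
    - [[0.52,-0.97,0],[0,0,-0.7]]
    - [[0.52,-0.97,0],[0,0,-0.7]]
    - [[0.52,-0.97,0],[0,0,-0.7]]
    - [[0.52,-0.97,0],[0,0,-0.7]]
    - [[0.52,-0.97,0],[0,0,-0.7]]
    - [[0.52,-0.97,0],[0,0,-0.7]]
    - [[0.52,-0.97,0],[0,0,-0.7]]
    - [[0.52,-0.97,0],[0,0,-0.7]]
    - [[0.52,-0.97,0],[0,0,-0.7]]
    - [[0.52,-0.97,0],[0,0,-0.7]]

```text
time: 3.7
tool_pos: [350.2, 149.0, 240.9]
tcp_rot: [3.141, -0.0, 1.651]
contact_force: [0.9, 0.1, -0.6]
grip_width: 0.1
finger_force: 0.0
```

play_rows:
  rows:
    - [[1,0.25,-0.3],[0,0,0]]
    - [[1,0.25,-0.3],[0,0,0]]
    - [[1,0.25,-0.3],[0,0,0]]
    - [[1,0.25,-0.3],[0,0,0]]
    - [[1,0.25,-0.3],[0,0,0]]
    - [[1,0.25,-0.3],[0,0,0]]
    - [[0,0,0],[0,0,0]]

```text
time: 4.58
tool_pos: [530.7, 195.1, 185.4]
tcp_rot: [-3.14, 0.0, 1.654]
contact_force: [0.8, 0.5, -0.2]
grip_width: 0.7
finger_force: 0.0
```

play_rows:
  rows:
    - [[0,0,-0.75],[0,0,0]]
    - [[0,0,-0.75],[0,0,0]]
    - [[0,0,-0.75],[0,0,0]]
    - [[0,0,-0.75],[0,0,0]]
    - [[0,0,-0.75],[0,0,0]]
    - [[0,0,0],[0,0,0]]

```text
time: 5.32
tool_pos: [528.1, 194.7, 73.3]
tcp_rot: [-3.138, 0.0, 1.654]
contact_force: [-0.7, -0.5, 1.6]
grip_width: 0.7
finger_force: 0.0
```

play_rows:
  rows:
    - [[0.04,-0.5,0],[0,0,0]]
    - [[0.04,-0.5,0],[0,0,0]]
    - [[0.04,-0.5,0],[0,0,0]]
    - [[0.04,-0.5,0],[0,0,0]]
    - [[0.04,-0.5,0],[0,0,0]]
    - [[0.04,-0.5,0],[0,0,0]]
    - [[0.04,-0.5,0],[0,0,0]]
    - [[0.04,-0.5,0],[0,0,0]]
    - [[0.04,-0.5,0],[0,0,0]]
    - [[0.04,-0.5,0],[0,0,0]]
    - [[0,0,0],[0,0,0]]

```text
time: 6.7
tool_pos: [541.3, 43.5, 73.9]
tcp_rot: [-3.14, 0.001, 1.652]
contact_force: [-0.7, -0.8, -0.7]
grip_width: 0.5
finger_force: 0.0
```

play_rows:
  rows:
    - [[0.02,-0.2,0],[0,0,0]]
    - [[0.02,-0.2,0],[0,0,0]]
    - [[0,0,0],[0,0,0]]

```text
time: 7.08
tool_pos: [542.1, 36.1, 74.0]
tcp_rot: [-3.14, -0.005, 1.654]
contact_force: [-0.1, 15.7, 2.1]
grip_width: 0.6
finger_force: 7.7
```

play_rows:
  hand: 0.65
  rows:
    - [[0,0.4,0],[0,0,0]]
    - [[0,0,1],[0,0,0]]
    - [[0,0,1],[0,0,0]]
    - [[0,0,1],[0,0,0]]
    - [[0,0,1],[0,0,0]]
    - [[-1,0,1],[0,0,0]]
    - [[-1,-0.6,0],[0,0,0]]
    - [[-1,-0.6,0],[0,0,0]]
    - [[-1,-0.6,0],[0,0,0]]
    - [[-1,-0.6,0],[0,0,0]]
    - [[0,0,0],[0,0,0]]

```text
time: 8.45
tool_pos: [391.5, -27.6, 224.4]
tcp_rot: [-3.141, 0.001, 1.652]
contact_force: [0.8, -0.4, 0.5]
grip_width: 75.6
finger_force: 0.0
```

```bash
python3 - <<'E'
from h import *
for n in ['top','scene']:
    c=capture(n); f=c['frame']
    for q,z in [('nest0',50),('done0',54),('bed_handle',74)]:
        print(n,q,[(round(x['p'],2),np.round(x['at'],1).tolist(),toworld(c,x['at'],z)[0,:2].round(1).tolist()) for x in pinpoint(q,n)][:4])
    for p in [(535,145),(622,152)]: m=brown(c,p,58,70);print(n,m.sum(),rect(c,m,58))
    for p in [(490,-134),(635,-168),(630,-316)]: m=brown(c,p);print(n,m.sum(),rect(c,m,8))
    r=slice(165,300) if n=='top' else slice(150,290); k=slice(150,290) if n=='top' else slice(310,480)
    cv2.imwrite(f'pics/{n}2.png',cv2.resize(f[r,k],None,fx=4.2,fy=4.2,interpolation=2)[:,:,::-1])
print(get_obs()['tool_pos'])
E
```

```text
top nest0 [(0.96, [189.3, 236.3], [627.6, 149.8]), (0.89, [222.8, 235.2], [536.7, 149.9]), (0.72, [257.1, 236.9], [444.6, 142.5])]
top done0 [(0.72, [226.6, 238.0], [526.2, 141.4]), (0.72, [192.2, 235.6], [619.0, 150.8])]
top bed_handle [(0.82, [218.3, 280.1], [548.6, 27.8])]
top 552 [534.  144.7 534.5 145.   82.9  51.5  95.1]
top 559 [623.4 153.3 623.3 153.2  83.4  51.3  95.9]
top 557 [ 489.1 -133.   489.2 -132.9   81.8   52.1   75.9]
top 559 [ 634.7 -167.5  634.8 -167.5   82.6   52.9  108. ]
top 558 [ 628.9 -314.6  629.1 -314.9   81.2   50.6   91.2]
scene nest0 [(0.89, [207.1, 380.4], [520.4, 154.4]), (0.78, [223.2, 411.1], [620.3, 150.6]), (0.77, [197.1, 353.0], [437.2, 142.9]), (0.5, [315.5, 411.4], [783.8, -112.6])]
scene done0 [(0.7, [226.0, 411.8], [629.4, 138.7]), (0.6, [211.5, 380.0], [531.7, 135.1]), (0.2, [319.6, 250.7], [501.1, -347.7])]
scene bed_handle [(0.69, [236.2, 358.1], [550.5, 4.8]), (0.59, [309.8, 342.9], [660.1, -210.5])]
scene 429 [534.  140.8 533.6 141.3  88.4  55.6  95.4]
scene 452 [623.4 148.8 622.5 149.6  88.7  55.5  95.3]
scene 581 [ 489.3 -136.9  489.3 -135.9   86.    57.2   75.4]
scene 664 [ 634.8 -171.4  634.6 -170.6   88.4   55.3  108. ]
scene 791 [ 629.4 -318.3  629.2 -317.5   86.9   56.4   93.5]
[393.29748054 -26.68833435 224.07663768]
```

View pics/top2.png

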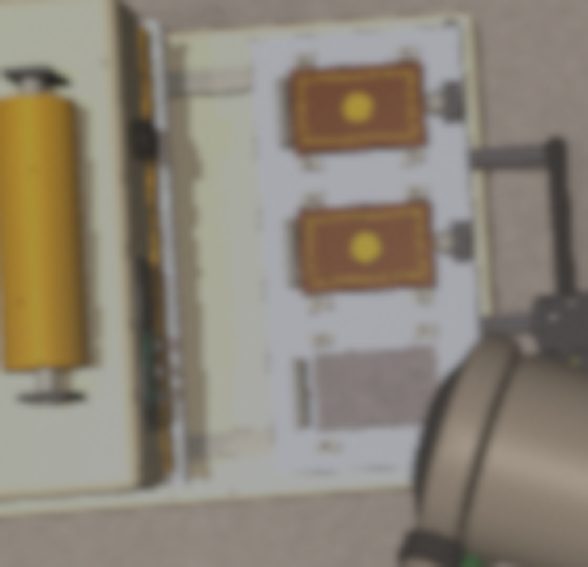

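View pics/scene2.png

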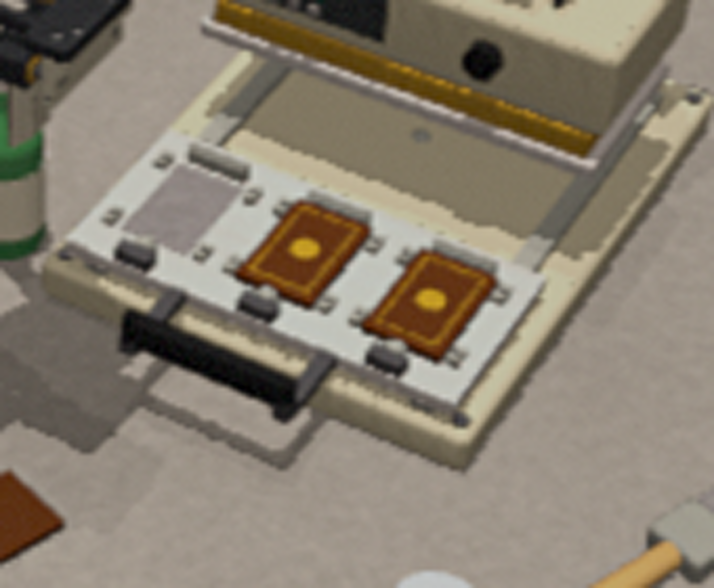

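play_rows:
  hand: 0.65
  rows:
    - [[0.96,0.74,-0.35],[0,0,0.08]]
    - [[0.96,0.74,-0.35],[0,0,0]]
    - [[0.96,0.74,-0.35],[0,0,0]]
    - [[0.96,0.74,-0.35],[0,0,0]]
    - [[0.96,0.74,-0.35],[0,0,0]]
    - [[0.96,0.74,-0.35],[0,0,0]]
    - [[0.96,0.74,-0.35],[0,0,0]]
    - [[0.96,0.74,-0.35],[0,0,0]]
    - [[0,0,0],[0,0,0]]
    - [[0,0,0],[0,0,0]]

```text
time: 10.1
tool_pos: [622.8, 150.5, 139.7]
tcp_rot: [-3.14, 0.0, 1.666]
contact_force: [-0.3, 1.0, 1.0]
grip_width: 75.6
finger_force: 0.0
```

play_rows:
  rows:
    - [[0,0,-0.8],[0,0,0]]
    - [[0,0,-0.8],[0,0,0]]
    - [[0,0,-0.8],[0,0,0]]
    - [[0,0,0],[0,0,0]]
    - [[0,0,0],[0,0,0]]

```text
time: 10.72
tool_pos: [623.8, 150.3, 69.7]
tcp_rot: [3.14, 0.0, 1.665]
contact_force: [-0.2, -0.0, 0.8]
grip_width: 76.1
finger_force: 0.0
```

play_rows:
  hand: -1
  rows:
    - [[0,0,0],[0,0,0]]
    - [[0,0,0],[0,0,0]]
    - [[0,0,0],[0,0,0]]
    - [[0,0,0],[0,0,0]]

```text
time: 11.22
tool_pos: [623.0, 150.6, 68.9]
tcp_rot: [-3.141, 0.0, 1.665]
contact_force: [-3.2, -0.8, 5.5]
grip_width: 54.8
finger_force: 30.0
```

play_rows:
  hand: 0.5
  rows:
    - [[0,0,0],[0,0,0]]
    - [[0,0,-0.1],[0,0,0]]
    - [[0,0,0],[0,0,0]]
    - [[0,0,0],[0,0,0]]

```text
time: 11.72
tool_pos: [623.3, 150.6, 65.0]
tcp_rot: [-3.141, 0.0, 1.665]
contact_force: [0.0, 0.4, -0.1]
grip_width: 69.0
finger_force: 0.0
```

play_rows:
  hand: -1
  rows:
    - [[0,0,0],[0,0,0]]
    - [[0,0,0],[0,0,0]]
    - [[0,0,0],[0,0,0]]
    - [[0,0,0],[0,0,0]]

```text
time: 12.22
tool_pos: [623.3, 150.6, 65.2]
tcp_rot: [3.142, 0.0, 1.665]
contact_force: [-0.4, 0.8, 0.3]
grip_width: 54.9
finger_force: 30.0
```

play_rows:
  rows:
    - [[0,0,0.2],[0,0,0]]
    - [[0,0,0.4],[0,0,0]]
    - [[0,0,0.8],[0,0,0]]
    - [[0,0,1],[0,0,0]]
    - [[0,0,1],[0,0,0]]
    - [[0,0,0],[0,0,0]]

```text
time: 12.98
tool_pos: [624.9, 150.9, 171.0]
tcp_rot: [3.135, -0.0, 1.665]
contact_force: [-0.0, -0.1, -0.5]
grip_width: 55.4
finger_force: 30.0
```

play_rows:
  rows:
    - [[-0.297,-0.937,0],[0,0,0.812]]
    - [[-0.297,-0.937,0],[0,0,0.812]]
    - [[-0.297,-0.937,0],[0,0,0.812]]
    - [[-0.297,-0.937,0],[0,0,0.812]]
    - [[-0.297,-0.937,0],[0,0,0.812]]
    - [[-0.297,-0.937,0],[0,0,0.812]]
    - [[-0.297,-0.937,0],[0,0,0.812]]
    - [[-0.297,-0.937,0],[0,0,0.812]]
    - [[-0.297,-0.937,0],[0,0,0.812]]
    - [[-0.297,-0.937,0],[0,0,0.812]]
    - [[-0.297,-0.937,0],[0,0,0.812]]
    - [[-0.297,-0.937,0],[0,0,0.812]]

```text
time: 14.48
tool_pos: [515.6, -187.3, 166.4]
tcp_rot: [3.141, -0.001, 3.029]
contact_force: [-0.9, -0.7, -0.0]
grip_width: 55.6
finger_force: 30.0
```

play_rows:
  rows:
    - [[-0.297,-0.937,-0.4],[0,0,0]]
    - [[-0.297,-0.937,-0.4],[0,0,0]]
    - [[-0.297,-0.937,-0.4],[0,0,0]]
    - [[-0.297,-0.937,-0.4],[0,0,0]]
    - [[-0.297,-0.937,-0.4],[0,0,0]]
    - [[-0.297,-0.937,-0.4],[0,0,0]]
    - [[0,0,-0.9],[0,0,0]]
    - [[0,0,-0.9],[0,0,0]]
    - [[0,0,0],[0,0,0]]
    - [[0,0,0],[0,0,0]]

```text
time: 15.72
tool_pos: [463.2, -355.5, 41.8]
tcp_rot: [-3.141, 0.0, 3.026]
contact_force: [-0.5, -0.1, 0.9]
grip_width: 55.7
finger_force: 30.0
```

play_rows:
  rows:
    - [[0.04,0,-0.3],[0,0,0]]
    - [[0,0,-0.2],[0,0,0]]
    - [[0,0,-0.1],[0,0,0]]
    - [[0,0,0],[0,0,0]]
    - [[0,0,0],[0,0,0]]

```text
time: 16.35
tool_pos: [464.2, -355.4, 23.2]
tcp_rot: [3.142, 0.0, 3.026]
contact_force: [0.1, 0.3, 0.3]
grip_width: 55.5
finger_force: 30.0
```

play_rows:
  hand: 0.6
  rows:
    - [[0,0,0],[0,0,0]]
    - [[0,0,0],[0,0,0]]
    - [[0,0,0],[0,0,0]]
    - [[0,0,0.5],[0,0,0]]
    - [[0,0,1],[0,0,0]]
    - [[0,0,1],[0,0,0]]
    - [[0,0,1],[0,0,0]]
    - [[0,0,1],[0,0,0]]

```text
time: 17.35
tool_pos: [464.2, -355.4, 160.5]
tcp_rot: [-3.141, 0.001, 3.026]
contact_force: [0.2, -0.2, -0.5]
grip_width: 73.4
finger_force: 0.0
```

play_rows:
  rows:
    - [[0.137,0.977,0],[0,0,-0.812]]
    - [[0.137,0.977,0],[0,0,-0.812]]
    - [[0.137,0.977,0],[0,0,-0.812]]
    - [[0.137,0.977,0],[0,0,-0.812]]
    - [[0.137,0.977,0],[0,0,-0.812]]
    - [[0.137,0.977,0],[0,0,-0.812]]
    - [[0.137,0.977,0],[0,0,-0.812]]
    - [[0.137,0.977,0],[0,0,-0.812]]
    - [[0.137,0.977,0],[0,0,-0.812]]
    - [[0.137,0.977,0],[0,0,-0.812]]
    - [[0.137,0.977,0],[0,0,-0.812]]
    - [[0.137,0.977,0],[0,0,-0.812]]

```text
time: 18.85
tool_pos: [513.7, -2.7, 159.4]
tcp_rot: [3.14, 0.0, 1.661]
contact_force: [1.0, -0.4, -0.1]
grip_width: 73.5
finger_force: 0.0
```

play_rows:
  rows:
    - [[0.137,0.977,0],[0,0,0]]
    - [[0.137,0.977,0],[0,0,0]]
    - [[0.137,0.977,0],[0,0,0]]
    - [[0.137,0.977,0],[0,0,0]]
    - [[0.137,0.977,0],[0,0,0]]
    - [[0,0,0],[0,0,0]]
    - [[0,0,0],[0,0,0]]

```text
time: 19.73
tool_pos: [533.9, 142.4, 158.8]
tcp_rot: [3.141, 0.0, 1.665]
contact_force: [-0.0, 0.1, -0.1]
grip_width: 72.8
finger_force: 0.0
```

Descend to TCP z≈65.

play_rows:
  rows:
    - [[0,0,-1],[0,0,0]]
    - [[0,0,-1],[0,0,0]]
    - [[0,0,-0.8],[0,0,0]]
    - [[0,0,-0.3],[0,0,0]]
    - [[0,0,0],[0,0,0]]
    - [[0,0,0],[0,0,0]]

```text
time: 20.48
tool_pos: [534.6, 142.5, 66.1]
tcp_rot: [3.14, 0.0, 1.665]
contact_force: [-0.6, 0.2, -0.0]
grip_width: 73.8
finger_force: 0.0
```

play_rows:
  hand: -1
  rows:
    - [[0,0,0],[0,0,0]]
    - [[0,0,0],[0,0,0]]
    - [[0,0,0],[0,0,0]]
    - [[0,0,0],[0,0,0]]

```text
time: 20.98
tool_pos: [533.4, 142.8, 65.4]
tcp_rot: [-3.14, 0.0, 1.665]
contact_force: [-4.5, -0.9, 5.7]
grip_width: 55.5
finger_force: 30.0
```

play_rows:
  rows:
    - [[0,0,0.2],[0,0,0]]
    - [[0,0,0.4],[0,0,0]]
    - [[0,0,0.8],[0,0,0]]
    - [[0,0,1],[0,0,0]]
    - [[0,0,1],[0,0,0]]
    - [[0,0,0],[0,0,0]]

```text
time: 21.72
tool_pos: [535.8, 143.2, 170.3]
tcp_rot: [3.135, -0.0, 1.665]
contact_force: [0.4, 0.5, -0.3]
grip_width: 55.5
finger_force: 30.0
```

play_rows:
  rows:
    - [[-0.138,-0.973,0],[0,0,0.812]]
    - [[-0.138,-0.973,0],[0,0,0.812]]
    - [[-0.138,-0.973,0],[0,0,0.812]]
    - [[-0.138,-0.973,0],[0,0,0.812]]
    - [[-0.138,-0.973,0],[0,0,0.812]]
    - [[-0.138,-0.973,0],[0,0,0.812]]
    - [[-0.138,-0.973,0],[0,0,0.812]]
    - [[-0.138,-0.973,0],[0,0,0.812]]
    - [[-0.138,-0.973,0],[0,0,0.812]]
    - [[-0.138,-0.973,0],[0,0,0.812]]
    - [[-0.138,-0.973,0],[0,0,0.812]]
    - [[-0.138,-0.973,0],[0,0,0.812]]

```text
time: 23.22
tool_pos: [483.9, -208.1, 166.4]
tcp_rot: [3.141, -0.001, 3.029]
contact_force: [-0.0, -0.5, 0.3]
grip_width: 55.5
finger_force: 30.0
```

play_rows:
  rows:
    - [[-0.138,-0.973,-0.6],[0,0,0]]
    - [[-0.138,-0.973,-0.6],[0,0,0]]
    - [[0,0,-0.9],[0,0,0]]
    - [[0,0,-0.9],[0,0,0]]
    - [[0,0,-0.9],[0,0,0]]
    - [[0,0,0],[0,0,0]]
    - [[0,0,0],[0,0,0]]

```text
time: 24.1
tool_pos: [476.4, -265.9, 50.7]
tcp_rot: [-3.141, 0.001, 3.026]
contact_force: [0.6, -0.7, -0.6]
grip_width: 55.6
finger_force: 30.0
```

play_rows:
  rows:
    - [[-0.02,0,-0.5],[0,0,0]]
    - [[0,0,-0.3],[0,0,0]]
    - [[0,0,-0.1],[0,0,0]]
    - [[0,0,0],[0,0,0]]
    - [[0,0,0],[0,0,0]]

```text
time: 24.72
tool_pos: [475.3, -265.6, 23.5]
tcp_rot: [3.141, -0.0, 3.026]
contact_force: [-2.2, 0.9, 4.4]
grip_width: 55.1
finger_force: 30.0
```

play_rows:
  hand: 0.5
  rows:
    - [[0,0,0],[0,0,0]]
    - [[0,0,0],[0,0,0]]
    - [[0,0,0],[0,0,0]]
    - [[0,0,0.5],[0,0,0]]
    - [[0,0,1],[0,0,0]]
    - [[0,0,1],[0,0,0]]
    - [[0,0,1],[0,0,0]]
    - [[0,0.9,0.5],[0,0,-0.9]]
    - [[0,0.9,0],[0,0,-0.9]]
    - [[0,0.9,0],[0,0,-0.9]]
    - [[0,0.9,0],[0,0,-0.9]]
    - [[0,0.9,0],[0,0,-0.9]]

```text
time: 26.22
tool_pos: [475.6, -130.0, 144.4]
tcp_rot: [3.141, 0.001, 2.393]
contact_force: [0.2, -0.8, -0.3]
grip_width: 68.7
finger_force: 0.0
```

play_rows:
  hand: 0.75
  rows:
    - [[-0.2,0.9,0],[0,0,-0.9]]
    - [[-0.2,0.9,0],[0,0,-0.9]]
    - [[-0.2,0.9,0],[0,0,-0.9]]
    - [[-0.2,0.9,0],[0,0,-0.9]]
    - [[-0.2,0.9,0],[0,0,-0.9]]
    - [[-0.2,0.9,0],[0,0,-0.75]]
    - [[0,0,0],[0,0,0]]

```text
time: 27.1
tool_pos: [439.2, 32.4, 144.1]
tcp_rot: [3.14, 0.0, 1.667]
contact_force: [0.7, -0.2, -1.1]
grip_width: 80.6
finger_force: 0.0
```

```bash
python3 - <<'E'
from h import *
for n in ['top','scene']:
    c=capture(n); f=c['frame']
    for p in [(490,-134),(635,-168),(630,-316)]: m=brown(c,p);print(n,m.sum(),rect(c,m,8))
    for p in [(465,-355),(475,-266)]: m=brown(c,p,16,55);print('done',n,m.sum(),rect(c,m,16))
    if n=='scene': cv2.imwrite(f'pics/{n}3.png',cv2.resize(f[140:390,190:490],None,fx=2.4,fy=2.4,interpolation=2)[:,:,::-1])
print(get_obs()['tool_pos'],get_obs()['tcp_rot'])
E
```

```text
top 565 [ 489.2 -132.9  489.6 -132.8   82.1   53.    75.2]
top 561 [ 634.7 -167.4  634.8 -167.4   82.8   52.9  108. ]
top 560 [ 629.  -314.6  629.1 -314.9   81.3   50.6   91.2]
done top 485 [ 464.  -353.8  464.1 -353.6   79.6   49.4  173.3]
done top 480 [ 475.6 -264.3  475.7 -264.4   79.7   48.8  173.6]
scene 580 [ 489.3 -137.   489.3 -135.8   85.8   57.5   75.8]
scene 666 [ 634.8 -171.3  634.6 -170.4   87.9   55.3  107.8]
scene 788 [ 629.4 -318.1  629.1 -317.4   86.7   56.1   93.4]
done scene 641 [ 464.9 -357.5  464.2 -357.    84.9   53.8  173.3]
done scene 591 [ 476.7 -268.   476.1 -267.6   85.3   54.1  173.4]
[439.90923246  30.96345271 143.94420157] [3.14012401e+00 6.33612043e-04 1.66682935e+00]
```

View pics/scene3.png

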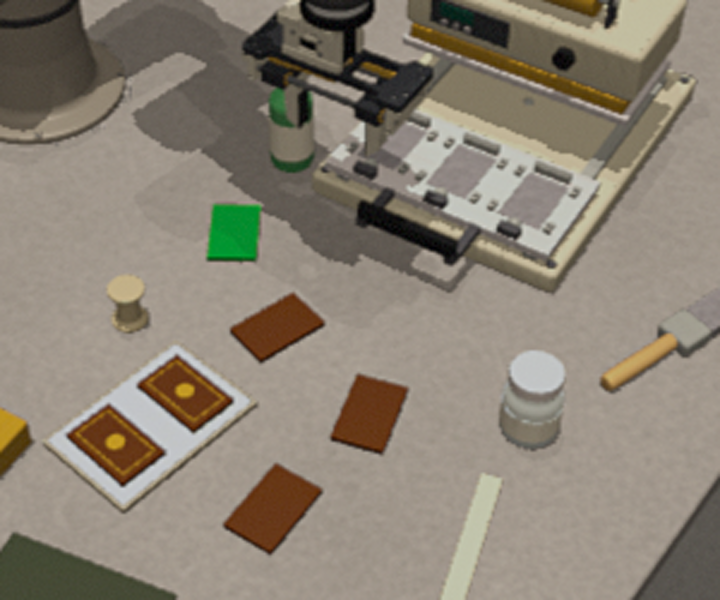

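play_rows:
  hand: 0.75
  rows:
    - [[0.274,-0.922,-0.35],[0,0,-0.415]]
    - [[0.274,-0.922,-0.35],[0,0,-0.415]]
    - [[0.274,-0.922,-0.35],[0,0,-0.415]]
    - [[0.274,-0.922,-0.35],[0,0,-0.415]]
    - [[0.274,-0.922,-0.35],[0,0,-0.415]]
    - [[0.274,-0.922,-0.35],[0,0,-0.415]]
    - [[0,0,0],[0,0,0]]
    - [[0,0,0],[0,0,0]]

```text
time: 28.2
tool_pos: [488.4, -134.9, 80.4]
tcp_rot: [-3.141, -0.0, 1.317]
contact_force: [-0.4, 0.1, -0.0]
grip_width: 80.3
finger_force: 0.0
```

play_rows:
  rows:
    - [[0.03,0,-0.9],[0,0,0]]
    - [[0,0,-0.7],[0,0,0]]
    - [[0,0,-0.4],[0,0,0]]
    - [[0,0,-0.15],[0,0,0]]
    - [[0,0,0],[0,0,0]]
    - [[0,0,0],[0,0,0]]

```text
time: 28.95
tool_pos: [490.1, -134.8, 16.4]
tcp_rot: [3.14, 0.0, 1.317]
contact_force: [0.1, -0.3, -0.4]
grip_width: 80.5
finger_force: 0.0
```

play_rows:
  hand: -1
  rows:
    - [[0,0,0],[0,0,0]]
    - [[0,0,0],[0,0,0]]
    - [[0,0,0],[0,0,0]]
    - [[0,0,0],[0,0,0]]

```text
time: 29.45
tool_pos: [489.7, -134.7, 15.8]
tcp_rot: [3.142, 0.0, 1.317]
contact_force: [0.1, -0.3, 2.3]
grip_width: 55.5
finger_force: 30.0
```

play_rows:
  rows:
    - [[0,0,0.3],[0,0,0]]
    - [[0,0,0.6],[0,0,0]]
    - [[0,0,1],[0,0,0]]
    - [[0,0,1],[0,0,0]]
    - [[0,0,0.6],[0,0,0]]
    - [[0,0,0],[0,0,0]]

```text
time: 30.2
tool_pos: [490.5, -135.0, 122.3]
tcp_rot: [3.138, 0.001, 1.317]
contact_force: [-1.2, 0.0, -1.0]
grip_width: 55.4
finger_force: 30.0
```

play_rows:
  rows:
    - [[-0.17,0.997,0],[0,0,0.275]]
    - [[-0.17,0.997,0],[0,0,0.275]]
    - [[-0.17,0.997,0],[0,0,0.275]]
    - [[-0.17,0.997,0],[0,0,0.275]]
    - [[-0.17,0.997,0],[0,0,0.275]]
    - [[-0.17,0.997,0],[0,0,0.275]]
    - [[-0.17,0.997,0],[0,0,0.275]]
    - [[-0.17,0.997,0],[0,0,0.275]]
    - [[-0.17,0.997,0],[0,0,0.275]]
    - [[0,0,-0.5],[0,0,0]]
    - [[0,0,0],[0,0,0]]
    - [[0,0,0],[0,0,0]]

```text
time: 31.7
tool_pos: [443.7, 134.2, 105.6]
tcp_rot: [-3.141, 0.0, 1.662]
contact_force: [-0.1, 0.8, 0.4]
grip_width: 56.0
finger_force: 30.0
```

play_rows:
  rows:
    - [[0.03,0,-0.5],[0,0,0]]
    - [[0,0,-0.3],[0,0,0]]
    - [[0,0,-0.15],[0,0,0]]
    - [[0,0,0],[0,0,0]]
    - [[0,0,0],[0,0,0]]

```text
time: 32.33
tool_pos: [444.9, 134.5, 77.5]
tcp_rot: [3.141, -0.0, 1.662]
contact_force: [0.3, -0.3, 0.5]
grip_width: 55.3
finger_force: 30.0
```

play_rows:
  rows:
    - [[0,0,-0.1],[0,0,0]]
    - [[0,0,-0.1],[0,0,0]]
    - [[0,0,0],[0,0,0]]

```text
time: 32.7
tool_pos: [445.2, 135.0, 71.6]
tcp_rot: [3.14, -0.001, 1.662]
contact_force: [0.1, 4.6, 4.3]
grip_width: 55.6
finger_force: 30.0
```

play_rows:
  rows:
    - [[0,0,-0.1],[0,0,0]]
    - [[0,0,0],[0,0,0]]

```text
time: 32.95
tool_pos: [444.5, 135.2, 68.3]
tcp_rot: [3.141, -0.001, 1.662]
contact_force: [0.3, 4.2, 1.1]
grip_width: 55.5
finger_force: 30.0
```

play_rows:
  rows:
    - [[0,0,-0.08],[0,0,0]]
    - [[0,0,0],[0,0,0]]

```text
time: 33.2
tool_pos: [444.6, 135.2, 65.8]
tcp_rot: [3.141, -0.001, 1.662]
contact_force: [0.4, 5.4, 1.0]
grip_width: 55.5
finger_force: 30.0
```

play_rows:
  hand: 0.5
  rows:
    - [[0,0,0],[0,0,0]]
    - [[0,0,0],[0,0,0]]
    - [[0,0,0],[0,0,0]]
    - [[0,0,0.5],[0,0,0]]
    - [[0,0,0.8],[0,0,0]]

```text
time: 33.83
tool_pos: [444.1, 134.3, 104.7]
tcp_rot: [-3.139, 0.0, 1.662]
contact_force: [-0.1, 0.3, 0.2]
grip_width: 68.6
finger_force: 0.0
```

play_rows:
  hand: -1
  rows:
    - [[0.09,-1,0],[0,0,0]]
    - [[0,0,0],[0,0,0]]
    - [[0,0,0],[0,0,0]]
    - [[0,0,-0.3],[0,0,0]]
    - [[0,0,-0.3],[0,0,0]]
    - [[0,0,0],[0,0,0]]

```text
time: 34.58
tool_pos: [446.6, 104.7, 85.7]
tcp_rot: [-3.139, -0.0, 1.663]
contact_force: [0.1, -0.4, -0.6]
grip_width: 13.0
finger_force: 0.0
```

play_rows:
  rows:
    - [[0,0,-0.2],[0,0,0]]
    - [[0,0,-0.1],[0,0,0]]
    - [[0,0,0],[0,0,0]]

```text
time: 34.95
tool_pos: [447.3, 104.5, 77.6]
tcp_rot: [-3.141, -0.0, 1.662]
contact_force: [0.3, -0.3, 0.3]
grip_width: 0.7
finger_force: 0.0
```

play_rows:
  rows:
    - [[0,0,-0.1],[0,0,0]]
    - [[0,0,-0.1],[0,0,0]]
    - [[0,0,0],[0,0,0]]

```text
time: 35.33
tool_pos: [447.5, 104.5, 72.2]
tcp_rot: [3.141, 0.0, 1.662]
contact_force: [-1.0, 0.5, 5.4]
grip_width: 0.8
finger_force: 2.9
```

play_rows:
  rows:
    - [[0,0,-0.05],[0,0,0]]
    - [[0,0,-0.05],[0,0,0]]
    - [[0,0,0],[0,0,0]]

```text
time: 35.7
tool_pos: [447.6, 104.5, 71.9]
tcp_rot: [3.139, 0.0, 1.663]
contact_force: [-12.0, -1.8, 37.0]
grip_width: -0.2
finger_force: 18.9
```

play_rows:
  hand: 0.75
  rows:
    - [[0,0,0.5],[0,0,0]]
    - [[0,0,1],[0,0,0]]
    - [[0,0,1],[0,0,0]]
    - [[0.624,-0.913,0],[0,0,0.16]]
    - [[0.624,-0.913,0],[0,0,0.16]]
    - [[0.624,-0.913,0],[0,0,0.16]]
    - [[0.624,-0.913,0],[0,0,0.16]]

```text
time: 36.58
tool_pos: [522.8, -6.0, 143.7]
tcp_rot: [3.142, -0.0, 1.752]
contact_force: [0.0, 1.1, -0.4]
grip_width: 65.4
finger_force: 0.0
```

```bash
cat > look.py <<'E'
from h import *
import sys
a={}
def go(pts):
    for n in ['top','scene']:
        c=capture(n)
        for p,z in pts:
            m=brown(c,p,z); a.setdefault(p,[]).append([m.sum(),*rect(c,m,z)])
    for p in a: print(p,a[p][0],a[p][1],'mean',((a[p][0][3]+a[p][1][3])/2,(a[p][0][4]+a[p][1][4])/2,(a[p][0][7]+a[p][1][7])/2))
    o=get_obs(); print(o['time'],o['tool_pos'],o['tcp_rot'])
E
python3 -c "
from look import *
go([((635,-168),8),((630,-316),8),((444.6,134.8),58)])"
```

```text
(635, -168) [np.int64(562), np.float64(634.7), np.float64(-167.4), np.float64(634.8), np.float64(-167.4), np.float64(82.8), np.float64(53.0), np.float64(108.0)] [np.int64(666), np.float64(634.8), np.float64(-171.2), np.float64(634.5), np.float64(-170.4), np.float64(88.1), np.float64(55.3), np.float64(108.0)] mean (np.float64(634.65), np.float64(-168.9), np.float64(108.0))
(630, -316) [np.int64(561), np.float64(629.0), np.float64(-314.7), np.float64(629.1), np.float64(-314.9), np.float64(81.4), np.float64(50.6), np.float64(91.2)] [np.int64(790), np.float64(629.4), np.float64(-318.2), np.float64(629.3), np.float64(-317.5), np.float64(86.9), np.float64(56.3), np.float64(93.2)] mean (np.float64(629.2), np.float64(-316.2), np.float64(92.2))
(444.6, 134.8) [np.int64(145), np.float64(447.6), np.float64(167.0), np.float64(444.1), np.float64(165.0), np.float64(47.9), np.float64(26.6), np.float64(1.2)] [np.int64(135), np.float64(426.6), np.float64(121.1), np.float64(421.9), np.float64(113.2), np.float64(95.0), np.float64(38.0), np.float64(12.5)] mean (np.float64(433.0), np.float64(139.1), np.float64(6.85))
36.675 [523.9291803   -7.51607668 143.66267894] [3.14014577e+00 1.09258239e-03 1.74924680e+00]
```

play_rows:
  hand: 0.75
  rows:
    - [[0.615,-0.897,-0.35],[0,0,0.16]]
    - [[0.615,-0.897,-0.35],[0,0,0.16]]
    - [[0.615,-0.897,-0.35],[0,0,0.16]]
    - [[0.615,-0.897,-0.35],[0,0,0.16]]
    - [[0.615,-0.897,-0.35],[0,0,0.16]]
    - [[0.615,-0.897,-0.35],[0,0,0.16]]
    - [[0,0,0],[0,0,0]]
    - [[0,0,0],[0,0,0]]

```text
time: 37.67
tool_pos: [632.4, -165.5, 80.6]
tcp_rot: [-3.141, -0.001, 1.885]
contact_force: [0.6, 0.7, -0.7]
grip_width: 80.4
finger_force: 0.0
```

play_rows:
  rows:
    - [[0.07,-0.11,-0.9],[0,0,0]]
    - [[0,0,-0.7],[0,0,0]]
    - [[0,0,-0.4],[0,0,0]]
    - [[0,0,-0.15],[0,0,0]]
    - [[0,0,0],[0,0,0]]
    - [[0,0,0],[0,0,0]]

```text
time: 38.42
tool_pos: [635.6, -169.9, 17.3]
tcp_rot: [3.14, 0.001, 1.886]
contact_force: [0.2, -0.9, 0.4]
grip_width: 80.2
finger_force: 0.0
```

play_rows:
  hand: -1
  rows:
    - [[0,0,0],[0,0,0]]
    - [[0,0,0],[0,0,0]]
    - [[0,0,0],[0,0,0]]
    - [[0,0,0],[0,0,0]]

```text
time: 38.92
tool_pos: [635.1, -169.9, 16.5]
tcp_rot: [3.141, 0.0, 1.885]
contact_force: [-0.6, -0.7, 0.7]
grip_width: 55.3
finger_force: 30.0
```

play_rows:
  rows:
    - [[0,0,0.3],[0,0,0]]
    - [[0,0,0.6],[0,0,0]]
    - [[0,0,1],[0,0,0]]
    - [[0,0,1],[0,0,0]]
    - [[0,0,0.6],[0,0,0]]
    - [[0,0,0],[0,0,0]]

```text
time: 39.67
tool_pos: [635.9, -170.1, 123.4]
tcp_rot: [3.139, 0.002, 1.886]
contact_force: [0.4, 0.2, -2.0]
grip_width: 55.5
finger_force: 30.0
```

play_rows:
  rows:
    - [[-0.307,0.943,0],[0,0,-0.1456]]
    - [[-0.307,0.943,0],[0,0,-0.1456]]
    - [[-0.307,0.943,0],[0,0,-0.1456]]
    - [[-0.307,0.943,0],[0,0,-0.1456]]
    - [[-0.307,0.943,0],[0,0,-0.1456]]
    - [[-0.307,0.943,0],[0,0,-0.1456]]
    - [[-0.307,0.943,0],[0,0,-0.1456]]
    - [[-0.307,0.943,0],[0,0,-0.1456]]
    - [[-0.307,0.943,0],[0,0,-0.1456]]
    - [[-0.307,0.943,0],[0,0,-0.1456]]
    - [[-0.307,0.943,0],[0,0,-0.1456]]
    - [[0,0,-0.5],[0,0,0]]

```text
time: 41.18
tool_pos: [533.1, 143.0, 105.8]
tcp_rot: [3.141, -0.0, 1.665]
contact_force: [-0.6, -0.6, -1.1]
grip_width: 55.2
finger_force: 30.0
```

play_rows:
  rows:
    - [[0,0,0],[0,0,0]]
    - [[0,0,0],[0,0,0]]

```text
time: 41.42
tool_pos: [533.9, 140.5, 105.8]
tcp_rot: [-3.141, 0.0, 1.661]
contact_force: [-0.3, -0.1, -0.9]
grip_width: 55.5
finger_force: 30.0
```

play_rows:
  rows:
    - [[0,0.02,-0.5],[0,0,0]]
    - [[0,0,-0.3],[0,0,0]]
    - [[0,0,-0.15],[0,0,0]]
    - [[0,0,0],[0,0,0]]
    - [[0,0,0],[0,0,0]]

```text
time: 42.05
tool_pos: [534.0, 142.0, 78.1]
tcp_rot: [3.141, 0.0, 1.662]
contact_force: [0.0, -0.7, -1.1]
grip_width: 55.4
finger_force: 30.0
```

play_rows:
  rows:
    - [[0,0,-0.1],[0,0,0]]
    - [[0,0,-0.1],[0,0,0]]
    - [[0,0,0],[0,0,0]]

```text
time: 42.42
tool_pos: [534.0, 142.0, 71.8]
tcp_rot: [3.141, 0.0, 1.662]
contact_force: [1.4, 0.2, -1.2]
grip_width: 55.6
finger_force: 30.0
```

play_rows:
  rows:
    - [[0,0,-0.1],[0,0,0]]
    - [[0,0,0],[0,0,0]]

```text
time: 42.68
tool_pos: [533.9, 141.9, 68.5]
tcp_rot: [3.141, 0.0, 1.662]
contact_force: [2.6, -0.3, -1.5]
grip_width: 55.4
finger_force: 30.0
```

play_rows:
  rows:
    - [[0.02,0,-0.07],[0,0,0]]
    - [[0,0,0],[0,0,0]]
    - [[0,0,0],[0,0,0]]

```text
time: 43.05
tool_pos: [534.1, 141.9, 66.5]
tcp_rot: [-3.141, 0.0, 1.662]
contact_force: [-0.1, -0.2, -1.1]
grip_width: 55.0
finger_force: 30.0
```

play_rows:
  hand: 0.5
  rows:
    - [[0,0,0],[0,0,0]]
    - [[0,0,0],[0,0,0]]
    - [[0,0,0],[0,0,0]]
    - [[0,0,0.5],[0,0,0]]
    - [[0,0,0.8],[0,0,0]]

```text
time: 43.68
tool_pos: [534.0, 141.9, 106.5]
tcp_rot: [-3.141, 0.0, 1.662]
contact_force: [0.7, 0.0, 0.7]
grip_width: 68.8
finger_force: 0.0
```

play_rows:
  hand: -1
  rows:
    - [[0.09,-1,0],[0,0,0]]
    - [[0,0,0],[0,0,0]]
    - [[0,0,0],[0,0,0]]
    - [[0,0,-0.3],[0,0,0]]
    - [[0,0,-0.3],[0,0,0]]
    - [[0,0,0],[0,0,0]]

```text
time: 44.42
tool_pos: [536.2, 112.2, 86.4]
tcp_rot: [-3.139, -0.0, 1.662]
contact_force: [-0.1, -0.2, 0.3]
grip_width: 13.6
finger_force: 0.0
```

play_rows:
  rows:
    - [[0,0,-0.25],[0,0,0]]
    - [[0,0,-0.1],[0,0,0]]
    - [[0,0,0],[0,0,0]]

```text
time: 44.8
tool_pos: [536.9, 111.9, 76.9]
tcp_rot: [-3.141, 0.0, 1.662]
contact_force: [-0.6, 0.1, -0.2]
grip_width: 0.2
finger_force: 0.0
```

play_rows:
  rows:
    - [[0,0,-0.1],[0,0,0]]
    - [[0,0,0],[0,0,0]]

```text
time: 45.05
tool_pos: [537.0, 111.9, 74.1]
tcp_rot: [-3.141, 0.0, 1.662]
contact_force: [0.7, 0.4, -0.6]
grip_width: 0.6
finger_force: 0.0
```

play_rows:
  rows:
    - [[0,0,-0.08],[0,0,0]]
    - [[0,0,0],[0,0,0]]

```text
time: 45.3
tool_pos: [537.3, 112.0, 72.3]
tcp_rot: [3.141, 0.0, 1.662]
contact_force: [-0.7, -0.6, 4.7]
grip_width: 0.7
finger_force: 2.0
```

play_rows:
  rows:
    - [[0,0,-0.04],[0,0,0]]
    - [[0,0,0],[0,0,0]]

```text
time: 45.55
tool_pos: [537.3, 112.0, 72.2]
tcp_rot: [3.14, 0.0, 1.662]
contact_force: [-4.2, -1.3, 13.7]
grip_width: 0.3
finger_force: 6.9
```

play_rows:
  hand: 0.75
  rows:
    - [[0,0,0.5],[0,0,0]]
    - [[0,0,1],[0,0,0]]
    - [[0,0,1],[0,0,0]]
    - [[0.205,-0.95,0],[0,0,0]]
    - [[0.205,-0.95,0],[0,0,0]]
    - [[0.205,-0.95,0],[0,0,0]]
    - [[0.205,-0.95,0],[0,0,0]]
    - [[0.205,-0.95,0],[0,0,0]]
    - [[0.205,-0.95,0],[0,0,0]]

```text
time: 46.68
tool_pos: [574.2, -60.0, 146.0]
tcp_rot: [3.141, 0.0, 1.662]
contact_force: [0.5, 0.1, -0.2]
grip_width: 79.8
finger_force: 0.0
```

```bash
python3 -c "
from look import *
go([((630,-316),8),((444.6,134.8),58),((534,143),58)])
c=capture('top');save(c,'full4.png')
c=capture('scene');cv2.imwrite('pics/s4.png',cv2.resize(c['frame'][150:270,310:470],None,fx=5,fy=5,interpolation=2)[:,:,::-1])"
```

```text
(630, -316) [np.int64(561), np.float64(629.0), np.float64(-314.7), np.float64(629.1), np.float64(-314.9), np.float64(81.4), np.float64(50.6), np.float64(91.2)] [np.int64(790), np.float64(629.5), np.float64(-318.2), np.float64(629.2), np.float64(-317.5), np.float64(86.9), np.float64(56.3), np.float64(92.9)] mean (np.float64(629.1500000000001), np.float64(-316.2), np.float64(92.05000000000001))
(444.6, 134.8) [np.int64(587), np.float64(446.6), np.float64(136.6), np.float64(446.5), np.float64(136.1), np.float64(84.1), np.float64(50.4), np.float64(96.0)] [np.int64(34), np.float64(504.5), np.float64(117.1), np.float64(504.8), np.float64(117.3), np.float64(27.2), np.float64(13.4), np.float64(10.5)] mean (np.float64(475.65), np.float64(126.69999999999999), np.float64(53.25))
(534, 143) [np.int64(576), np.float64(535.5), np.float64(145.0), np.float64(535.4), np.float64(145.0), np.float64(82.8), np.float64(51.2), np.float64(94.1)] [np.int64(189), np.float64(530.6), np.float64(165.6), np.float64(533.2), np.float64(163.4), np.float64(55.0), np.float64(44.1), np.float64(5.0)] mean (np.float64(534.3), np.float64(154.2), np.float64(49.55))
46.775 [574.58821903 -61.61507197 145.93725173] [3.14055132e+00 9.78457817e-04 1.65913757e+00]
```

View pics/s4.png

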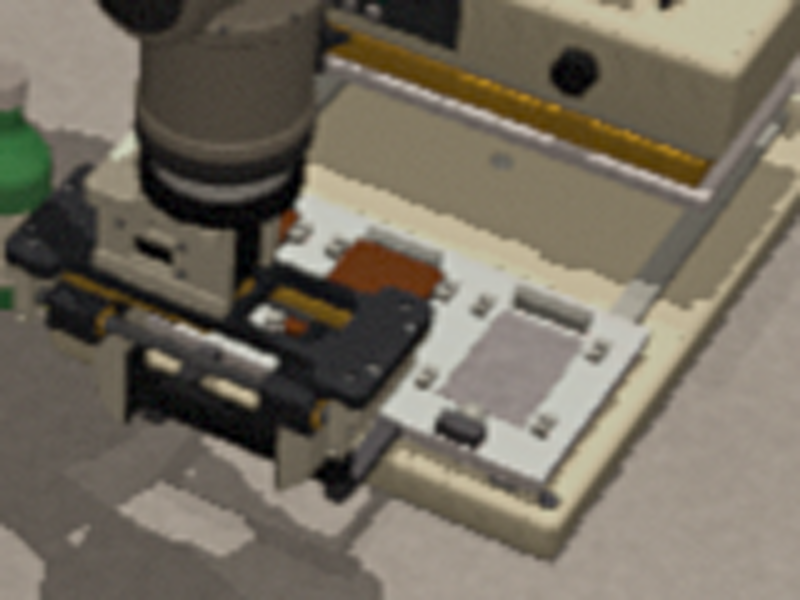

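play_rows:
  rows:
    - [[0.202,-0.943,-0.24],[0,0,-0.042]]
    - [[0.202,-0.943,-0.24],[0,0,-0.042]]
    - [[0.202,-0.943,-0.24],[0,0,-0.042]]
    - [[0.202,-0.943,-0.24],[0,0,-0.042]]
    - [[0.202,-0.943,-0.24],[0,0,-0.042]]
    - [[0.202,-0.943,-0.24],[0,0,-0.042]]
    - [[0.202,-0.943,-0.24],[0,0,-0.042]]
    - [[0.202,-0.943,-0.24],[0,0,-0.042]]
    - [[0.202,-0.943,-0.24],[0,0,-0.042]]
    - [[0,0,0],[0,0,0]]
    - [[0,0,0],[0,0,0]]

```text
time: 48.25
tool_pos: [628.6, -312.1, 80.9]
tcp_rot: [-3.141, -0.001, 1.61]
contact_force: [-0.1, 0.7, 0.3]
grip_width: 80.6
finger_force: 0.0
```

play_rows:
  rows:
    - [[0.02,-0.14,-0.9],[0,0,0]]
    - [[0,0,-0.7],[0,0,0]]
    - [[0,0,-0.4],[0,0,0]]
    - [[0,0,-0.16],[0,0,0]]
    - [[0,0,0],[0,0,0]]
    - [[0,0,0],[0,0,0]]

```text
time: 49.0
tool_pos: [629.6, -318.0, 17.1]
tcp_rot: [3.14, 0.001, 1.609]
contact_force: [0.1, -0.1, -0.8]
grip_width: 80.7
finger_force: 0.0
```

play_rows:
  hand: -1
  rows:
    - [[0,0,0],[0,0,0]]
    - [[0,0,0],[0,0,0]]
    - [[0,0,0],[0,0,0]]
    - [[0,0,0],[0,0,0]]

```text
time: 49.5
tool_pos: [629.1, -317.9, 16.2]
tcp_rot: [3.141, 0.0, 1.609]
contact_force: [-0.1, 0.5, 0.2]
grip_width: 55.5
finger_force: 30.0
```

play_rows:
  rows:
    - [[0,0,0.3],[0,0,0]]
    - [[0,0,0.6],[0,0,0]]
    - [[0,0,1],[0,0,0]]
    - [[0,0,1],[0,0,0]]
    - [[0,0,0.6],[0,0,0]]
    - [[0,0,0],[0,0,0]]

```text
time: 50.25
tool_pos: [629.9, -318.3, 123.3]
tcp_rot: [3.138, 0.002, 1.609]
contact_force: [-0.7, -0.3, -0.1]
grip_width: 55.5
finger_force: 30.0
```

play_rows:
  rows:
    - [[-0.013,0.973,0],[0,0,0.024]]
    - [[-0.013,0.973,0],[0,0,0.024]]
    - [[-0.013,0.973,0],[0,0,0.024]]
    - [[-0.013,0.973,0],[0,0,0.024]]
    - [[-0.013,0.973,0],[0,0,0.024]]
    - [[-0.013,0.973,0],[0,0,0.024]]
    - [[-0.013,0.973,0],[0,0,0.024]]
    - [[-0.013,0.973,0],[0,0,0.024]]
    - [[-0.013,0.973,0],[0,0,0.024]]
    - [[-0.013,0.973,0],[0,0,0.024]]
    - [[-0.013,0.973,0],[0,0,0.024]]
    - [[-0.013,0.973,0],[0,0,0.024]]

```text
time: 51.75
tool_pos: [623.5, 33.4, 119.5]
tcp_rot: [-3.139, -0.0, 1.649]
contact_force: [0.8, -0.7, -1.0]
grip_width: 55.5
finger_force: 30.0
```

play_rows:
  rows:
    - [[-0.013,0.973,0],[0,0,0.024]]
    - [[-0.013,0.973,0],[0,0,0.024]]
    - [[-0.013,0.973,0],[0,0,0.024]]
    - [[-0.013,0.973,0],[0,0,0.024]]
    - [[0,0,-0.5],[0,0,0]]
    - [[0,0,0],[0,0,0]]
    - [[0,0,0],[0,0,0]]

```text
time: 52.62
tool_pos: [622.7, 148.1, 105.4]
tcp_rot: [-3.14, 0.0, 1.662]
contact_force: [0.0, -0.6, -0.3]
grip_width: 55.5
finger_force: 30.0
```

play_rows:
  rows:
    - [[0.02,0.02,-0.5],[0,0,0]]
    - [[0,0,-0.3],[0,0,0]]
    - [[0,0,-0.15],[0,0,0]]
    - [[0,0,0],[0,0,0]]
    - [[0,0,0],[0,0,0]]

```text
time: 53.25
tool_pos: [623.7, 149.8, 77.9]
tcp_rot: [3.141, -0.0, 1.663]
contact_force: [-0.0, 0.4, -0.5]
grip_width: 55.1
finger_force: 30.0
```

play_rows:
  rows:
    - [[0,0,-0.1],[0,0,0]]
    - [[0,0,-0.1],[0,0,0]]
    - [[0,0,0],[0,0,0]]

```text
time: 53.62
tool_pos: [623.7, 150.1, 71.6]
tcp_rot: [3.141, -0.0, 1.663]
contact_force: [1.5, 1.8, -0.4]
grip_width: 55.7
finger_force: 30.0
```

play_rows:
  rows:
    - [[0,0,-0.1],[0,0,0]]
    - [[0,0,0],[0,0,0]]
    - [[0,0,-0.05],[0,0,0]]
    - [[0,0,0],[0,0,0]]

```text
time: 54.12
tool_pos: [623.3, 150.0, 66.7]
tcp_rot: [-3.141, -0.0, 1.663]
contact_force: [0.9, 2.6, -1.7]
grip_width: 55.4
finger_force: 30.0
```

Release, then press near the −y end.

play_rows:
  hand: 0.5
  rows:
    - [[0,0,0],[0,0,0]]
    - [[0,0,0],[0,0,0]]
    - [[0,0,0],[0,0,0]]
    - [[0,0,0.5],[0,0,0]]
    - [[0,0,0.8],[0,0,0]]

```text
time: 54.75
tool_pos: [623.2, 149.6, 106.7]
tcp_rot: [-3.14, 0.0, 1.663]
contact_force: [0.4, -0.5, -0.2]
grip_width: 69.0
finger_force: 0.0
```

play_rows:
  hand: -1
  rows:
    - [[0.09,-1,0],[0,0,0]]
    - [[0,0,0],[0,0,0]]
    - [[0,0,0],[0,0,0]]
    - [[0,0,-0.3],[0,0,0]]
    - [[0,0,-0.4],[0,0,0]]
    - [[0,0,-0.2],[0,0,0]]
    - [[0,0,0],[0,0,0]]

```text
time: 55.62
tool_pos: [625.6, 119.9, 77.9]
tcp_rot: [-3.14, -0.0, 1.663]
contact_force: [-0.4, 0.3, 0.2]
grip_width: 3.7
finger_force: 0.0
```

play_rows:
  rows:
    - [[0,0,-0.1],[0,0,0]]
    - [[0,0,-0.08],[0,0,0]]
    - [[0,0,0],[0,0,0]]

```text
time: 56.0
tool_pos: [626.1, 119.8, 73.6]
tcp_rot: [-3.142, 0.0, 1.663]
contact_force: [-0.3, -0.6, -0.6]
grip_width: 0.6
finger_force: 0.0
```

play_rows:
  rows:
    - [[0,0,-0.05],[0,0,0]]
    - [[0,0,-0.04],[0,0,0]]
    - [[0,0,0],[0,0,0]]

```text
time: 56.38
tool_pos: [626.3, 119.8, 72.2]
tcp_rot: [3.141, 0.0, 1.663]
contact_force: [-2.2, -0.3, 8.1]
grip_width: 0.6
finger_force: 3.8
```

play_rows:
  rows:
    - [[0,0,0.5],[0,0,0]]
    - [[0,0,1],[0,0,0]]
    - [[0,0,1],[0,0,0]]
    - [[-0.5,-0.95,0],[0,0,0]]
    - [[-0.5,-0.95,0],[0,0,0]]
    - [[-0.5,-0.95,0],[0,0,0]]
    - [[-0.5,-0.95,0],[0,0,0]]
    - [[-0.5,-0.95,0],[0,0,0]]
    - [[-0.5,-0.95,0],[0,0,0]]
    - [[-0.5,-0.95,0],[0,0,0]]
    - [[-0.5,-0.95,0],[0,0,0]]
    - [[-0.5,-0.95,0],[0,0,0]]

```text
time: 57.88
tool_pos: [491.0, -137.7, 146.8]
tcp_rot: [3.14, 0.001, 1.663]
contact_force: [0.9, -0.2, 0.3]
grip_width: 0.7
finger_force: 0.0
```

```bash
python3 -c "
from look import *
go([((444.6,134.8),58),((534,143),58),((623,151),58)])
c=capture('scene');cv2.imwrite('pics/s5.png',cv2.resize(c['frame'][150:270,310:470],None,fx=5,fy=5,interpolation=2)[:,:,::-1])"
```

```text
(444.6, 134.8) [np.int64(583), np.float64(446.4), np.float64(136.7), np.float64(446.4), np.float64(136.9), np.float64(82.5), np.float64(50.2), np.float64(95.8)] [np.int64(420), np.float64(446.1), np.float64(132.9), np.float64(445.8), np.float64(133.7), np.float64(89.3), np.float64(55.4), np.float64(95.4)] mean (np.float64(446.1), np.float64(135.3), np.float64(95.6))
(534, 143) [np.int64(576), np.float64(535.5), np.float64(145.1), np.float64(535.4), np.float64(145.1), np.float64(82.9), np.float64(51.2), np.float64(94.1)] [np.int64(445), np.float64(535.3), np.float64(141.3), np.float64(534.9), np.float64(141.3), np.float64(88.9), np.float64(55.4), np.float64(93.8)] mean (np.float64(535.15), np.float64(143.2), np.float64(93.94999999999999))
(623, 151) [np.int64(581), np.float64(624.5), np.float64(153.5), np.float64(624.4), np.float64(153.2), np.float64(83.2), np.float64(51.8), np.float64(94.1)] [np.int64(474), np.float64(624.6), np.float64(149.2), np.float64(624.1), np.float64(149.7), np.float64(88.8), np.float64(54.7), np.float64(95.8)] mean (np.float64(624.25), np.float64(151.45), np.float64(94.94999999999999))
57.975 [ 490.38695046 -138.98180397  146.74097245] [3.14099255e+00 1.09641335e-03 1.65989016e+00]
```

View pics/s5.png

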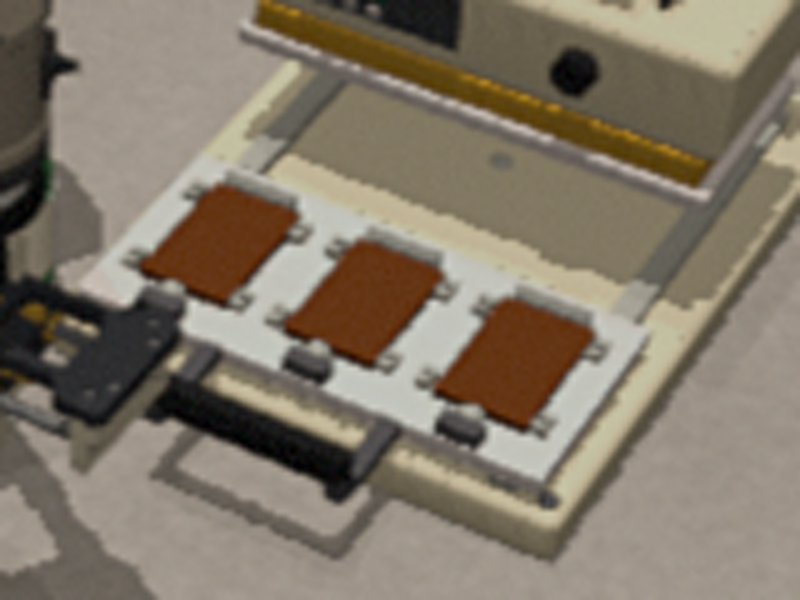

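play_rows:
  hand: -1
  rows:
    - [[0.39,0.77,0],[0,0,0]]
    - [[0.39,0.77,0],[0,0,0]]
    - [[0.39,0.77,0],[0,0,0]]
    - [[0.39,0.77,0],[0,0,0]]
    - [[0.39,0.77,0],[0,0,0]]
    - [[0,0,-0.8],[0,0,0]]
    - [[0,0,-0.8],[0,0,0]]
    - [[0,0,-0.8],[0,0,0]]
    - [[0,0,0],[0,0,0]]
    - [[0,0,0],[0,0,0]]

```text
time: 59.28
tool_pos: [550.4, -20.7, 74.9]
tcp_rot: [3.14, 0.0, 1.663]
contact_force: [0.5, 0.3, 1.2]
grip_width: 0.2
finger_force: 0.0
```

play_rows:
  rows:
    - [[0,0,-0.08],[0,0,0]]
    - [[-0.04,0.45,0],[0,0,0]]
    - [[-0.04,0.45,0],[0,0,0]]
    - [[-0.04,0.45,0],[0,0,0]]
    - [[-0.04,0.45,0],[0,0,0]]
    - [[-0.04,0.45,0],[0,0,0]]
    - [[-0.04,0.45,0],[0,0,0]]
    - [[-0.04,0.45,0],[0,0,0]]
    - [[-0.04,0.45,0],[0,0,0]]
    - [[-0.04,0.45,0],[0,0,0]]
    - [[-0.04,0.45,0],[0,0,0]]
    - [[0,0,0],[0,0,0]]

```text
time: 60.78
tool_pos: [537.3, 115.2, 71.3]
tcp_rot: [-3.141, -0.001, 1.664]
contact_force: [0.4, -0.4, 0.0]
grip_width: 0.4
finger_force: 0.0
```

play_rows:
  rows:
    - [[-0.02,0.25,0],[0,0,0]]
    - [[-0.02,0.25,0],[0,0,0]]
    - [[-0.02,0.25,0],[0,0,0]]
    - [[-0.02,0.25,0],[0,0,0]]
    - [[0,0,0],[0,0,0]]

```text
time: 61.4
tool_pos: [535.3, 144.3, 71.6]
tcp_rot: [3.141, -0.0, 1.663]
contact_force: [0.4, -0.1, 0.0]
grip_width: 0.2
finger_force: 0.0
```

play_rows:
  rows:
    - [[-0.01,0.15,0],[0,0,0]]
    - [[-0.01,0.1,0],[0,0,0]]
    - [[0,0,0],[0,0,0]]
    - [[0,0,0],[0,0,0]]

```text
time: 61.9
tool_pos: [534.7, 151.7, 71.6]
tcp_rot: [3.141, -0.001, 1.663]
contact_force: [-0.2, 0.7, -0.6]
grip_width: 0.3
finger_force: 0.0
```

```bash
python3 -c "
from h import *
c=capture('scene');cv2.imwrite('pics/s6.png',cv2.resize(c['frame'][140:270,310:480],None,fx=4.6,fy=4.6,interpolation=2)[:,:,::-1])
print(get_obs()['contact_force'])"
```

```text
[-0.07321419 -0.32671582  0.08716681]
```

View pics/s6.png

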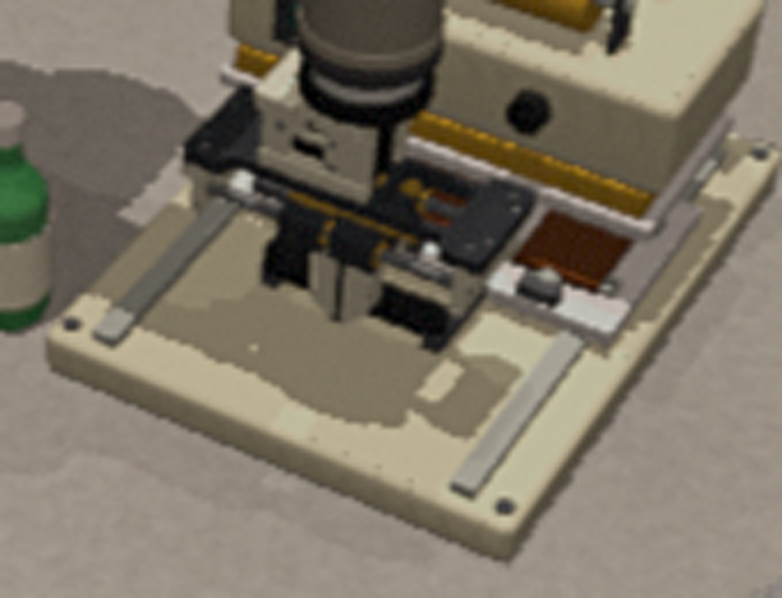

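play_rows:
  rows:
    - [[0,0.07,0],[0,0,0]]
    - [[0,0,0],[0,0,0]]
    - [[0,0.05,0],[0,0,0]]
    - [[0,0,0],[0,0,0]]

```text
time: 62.45
tool_pos: [534.7, 152.3, 71.6]
tcp_rot: [-3.141, 0.004, 1.663]
contact_force: [-0.1, -13.0, 2.8]
grip_width: 0.4
finger_force: 6.5
```

play_rows:
  rows:
    - [[0,0.05,0],[0,0,0]]
    - [[0,0.05,0],[0,0,0]]
    - [[0,0,0],[0,0,0]]

```text
time: 62.82
tool_pos: [534.7, 152.5, 71.6]
tcp_rot: [-3.139, 0.008, 1.664]
contact_force: [-1.0, -26.5, 4.3]
grip_width: 0.2
finger_force: 13.1
```

play_rows:
  rows:
    - [[0,-0.3,0],[0,0,0]]
    - [[0,-0.7,0],[0,0,0]]
    - [[0,-0.5,1],[0,0,0]]
    - [[0,0,1],[0,0,0]]
    - [[-0.5,-0.9,1],[0,0,0]]
    - [[-0.5,-0.9,0],[0,0,0]]
    - [[-0.5,-0.9,0],[0,0,0]]
    - [[-0.5,-0.9,0],[0,0,0]]
    - [[-0.5,-0.9,0],[0,0,0]]
    - [[0,0,0],[0,0,0]]
    - [[0,0,0],[0,0,0]]

```text
time: 64.2
tool_pos: [460.1, -21.7, 161.7]
tcp_rot: [3.141, -0.0, 1.662]
contact_force: [0.7, -0.0, 0.6]
grip_width: 0.3
finger_force: 0.0
```

```bash
python3 -c "
from h import *
o0=cv2.imread('pics/scene0.png')[:,:,::-1]; t0=cv2.imread('pics/top0.png')[:,:,::-1]
for n,i0,r in [('scene',o0,(150,230,350,470)),('top',t0,(190,270,194,240))]:
    c=capture(n); f=c['frame']; a,b,d,e=r
    for im in (i0,f):
        ys,xs=np.where(im[a:b,d:e].astype(int).max(2)<60); w=toworld(c,np.c_[ys+a,xs+d],74)[:,:2]
        s=(abs(w[:,0]-535)<70)&(w[:,1]>140)&(w[:,1]<185); print(n,s.sum(),w[s].mean(0))
    for q in ('glue_jar','thread_spool','brass_weight'):
        print(q,[np.round(x['at']).tolist() for x in pinpoint(q,n)][:1])
    if n=='scene': save(c,'s7.png')
print(get_obs()['time'])
"
```

```text
scene 321 [541.54308033 156.93278335]
scene 313 [541.53573827 157.03492472]
glue_jar [[315.0, 410.0]]
thread_spool [[271.0, 242.0]]
brass_weight [[333.0, 181.0]]
top 3 [580.06642759 169.88970482]
top 1 [580.97241028 169.03803743]
glue_jar [[145.0, 324.0]]
thread_spool [[298.0, 370.0]]
brass_weight [[258.0, 419.0]]
64.6
```

View pics/s7.png

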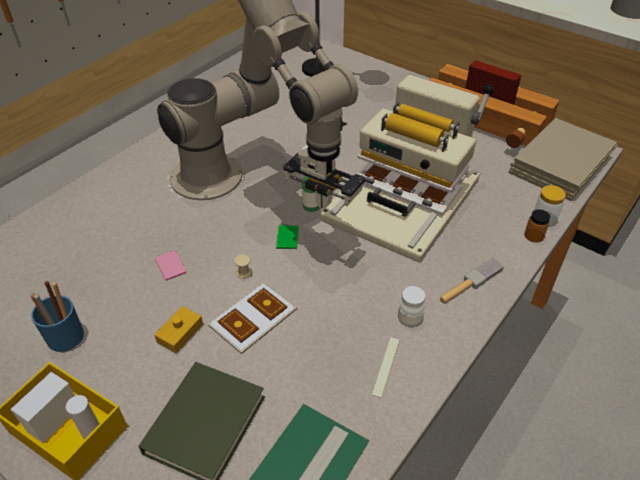

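The handle is back where it started, to within 0.1 mm. Three blanks sit under the head, both finished panels lie on the board, and the jar, spool and weight are unmoved.

```bash
python3 -c "
from plant import *
print(bot.close_job())"
```

```text
the job is handed in; nothing more can be done
None
```

The job is handed in: both finished panels lie flat on the cooling board, all three blanks are pressed into their nests, the bed is back home against its catch, and the jar, spool and weight were not moved.

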